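# Extend the telescopic bottle brush and hold it ready

### The job

The long-reach bottle brush is standing head down in its caddy with its handle pushed in. Squeeze the orange button in the handle, draw the handle up past the first stop to the second and let the button spring back out so that the handle is locked at full length, then take the brush by the plain sides of its handle, lift it upright until the bristles are well clear of the caddy, and finish still holding it there, steady, extended and with the button out, ready to scrub the tall bottles. Leave the other things on the bench where they are.

Things in the scene. Friction and masses are not known exactly. Their poses are not given: they have to be found in the camera images.
- caddy: Grey round drip caddy stuck to the bench by a suction foot, so it cannot move. Cup 70 mm across and 50 mm tall, bore 62 mm at the rim and 58 mm at the floor; foot 92 mm across; inner floor 10 mm above the bench. Origin: centre of its underside on the bench.
- brush: Bottle brush (about 0.37 kg) standing upright, head down, loose in the caddy: white and blue bristle head 52 mm across, 65 mm tall, then a notched steel stem 12 x 14 mm on which the white handle slides. Origin: centre of the underside of the head. z runs up the stem; x points to the side on which the orange button stands out (within 1.2 rad of world x).
- handle (a joint): How far the handle is drawn up, m: 0 = pushed in (start), 0.038 = first stop, 0.076 = second stop; end stop at 0.077. Button out: latched in a notch both ways, 1.5 mm of play. Button in: slides with 1.3 N of friction and stays where let go, while the head's weight (2.3 to 3.4 N) keeps it in the caddy. Let go between stops, the latch rides on the stem and clicks into the next notch it meets.
- button (a joint): How far the button is pressed, m: 0 = fully out, 0.0035 = riding on the stem between notches, 0.006 = flush with the handle, 0.007 = end of travel. The latch is free from about 0.004. It springs back by itself; it takes 2.4 N to start and 5 N when flush, so any grip across it squeezes it flush.
- grip (a point): Centre of the white handle's cross-section at the height of the middle of the button, 28 mm below the handle's top end; moves with the handle, axes as the brush's. The handle is 28 mm thick along x (button side to back) and 24 mm wide along y (its plain sides). Grip along x to squeeze the button (34 mm over all, 28 mm when flush); grip along y to hold the handle without pressing it.
- button_face (a point): Middle of the outer face of the orange button, 20 mm from the handle's axis along brush x when out (6 mm proud of the handle). The button is 13 mm wide and 22 mm tall.
- handle_top (a point): Centre of the top end of the white handle, a straight sleeve 120 mm long; 207 mm above the bench at the start, 283 mm at the second stop.
- cake_tin: Aluminium spring-lock cake tin, 200 mm across, 70 mm tall, loose, steel clasp at its -x side. Origin: centre of its underside. Leave alone.
- bowl: Glass bowl, 170 mm across, 80 mm tall, loose. Origin: centre of its underside. Leave alone.
- tips_mug: Blue ceramic mug 82 mm across and 90 mm tall with steel piping tips standing out to 110 mm, loose. Origin: centre of its underside. Leave alone.
- scraper: White plastic bench scraper 100 x 150 mm, 6 mm thick with a 10 mm bead along one edge, lying loose. Origin: centre of its underside. Leave alone.
Not all that is in view belongs to the job. Several things have the shape of the caddy; the one meant has the colours described above.

How it is judged:
By the outcome, as a careful person would: the job done as asked, in the order asked, and still so for the second after the job is handed in, while the arm keeps its last pose, push and grip.
It also fails if it takes over 42 s, if anything falls off the work surface, if the arm or the gripper's body presses on something with over 40 N, if the wrist force passes 120 N, or if a joint passes its speed limit or range.

### The arm

A 6-joint arm with a two-finger parallel gripper is mounted at the origin on the work surface. World frame = base frame: x ahead of the robot, y to its left, z up, the work surface at z = 0. Lengths are in mm, angles in rad, forces in N, time in s.
With the tool pointing down it reaches from about 275 to 750 mm from the base axis. Payload 10.2 kg.
Tool frame: the origin (TCP) lies at the very end of the fingers, on their centre line; the grasp point (between the pads) lies 19 mm behind it; z points along the fingers, y is the direction in which the jaws open and shut (so a half turn about z gives the same grasp; the last joint's range is limited). The gripper opens to 85 mm and grips with 20 to 120 N. Pads are 22 mm wide; open, the fingers measure 114 mm over their backs; the gripper's body (76 mm by 85 mm) begins 54 mm behind the grasp point. The pads swing forward as they close: fully open they stand 13 mm farther back than shut.
Start: joints at [-1.421, 0.313, 1.498, -0, 1.331, -0.223], TCP at [191.206, -488.949, 231.294] pointing down, gripper open.
Joint ranges: [-2.94, 2.94], [-0.97, 2.17], [0.19, 2.56], [-1.23, 4.37], [0.02, 3.11], [-2.88, 2.88]. Speed limits (rad/s): [2.39, 2.39, 3.01, 3.14, 3.14, 3.14].

### API

Orientations are given as a unit quaternion [w, x, y, z].
In Python, from rig import * gives the robot as it stands. The module is installed in compiled form; this text tells all that it offers.
- The arm moves only by the shell command python3 -m crank 'ROWS' [FORCE]. ROWS is a JSON object of lists of equal length, an entry for each row: "dp": the shift along the world's x, y, z in cm, a list of three; "delta_rot": the turn, a rotation vector about the world's x, y, z in degrees, a list of three; "claw": the closure in counts, from 0 (fully open) to 255 (shut). A call has 1 to 10 rows; each row shifts and turns the commanded pose from where the row before left it; what a row does not reach is not made up. A row lasts 1/10 s, in which the tool goes at most 50 mm and 8.59 degrees, less where a joint would pass 70% of its speed; a pose out of reach is approached as far as the arm can. A call is refused whole if a number of a shift passes 5 or a number of a turn 8.59, either way. A call with a gripper value outside its range is refused whole. The fingers move at their own pace and stop on an object; FORCE is the grip in N (left out, the last holds). Time passes only in rows, so rows that do not move let the fingers close. It gives the time, the measured TCP pose, the force and the opening at its end, in the units of the state.
- sense(): the state, without advancing time (a new reading comes with each control period).
- capture(name): name is "scene" or "top"; returns (picture, depth): 400x640x3 uint8, red, green, blue; 400x640 float32, mm along the optical axis (not along the pixel's ray), 0 where there is no reading.
- camera_model(name): a dict with "fx", "fy", "cx", "cy" (pixels), "dist_coeffs" ([k1, k2, p1, p2, k3] as OpenCV has them; the pictures are not rectified), "cam_to_world" (4x4, takes a point from camera to world coordinates). Camera axes: x right, y up, looking along -z (the intrinsics and any distortion apply to the point x, -y, -z); pixel columns grow to the right and rows downward; lengths in mm; the calibration is good to about 2 mm. A picture is of the moment at which its call begins. camera_model takes no time and is no camera call.
- finish_job(): hands the job in, once; it reports no verdict.
Trained networks look in the newest picture that a camera, given by its name, has taken for a name from the list of things; names that differ only in an ending like _2 or _b are one class to them, and where a whole thing is asked for, a point or a joint stands for the part that bears it (a point fixed in the world has none). Each returns a list of dicts, best first, with "p" (0 to 1); they miss things now and then, are a little off and sometimes report something else, mostly with a low value. They report only what shows in the picture. A call takes as long as a camera call. They do not tell look-alikes from the thing itself.
- boxes_of(camera, target): "centre" ([column, row] in pixels, amid what is visible of it).
- masks_of(camera, target): "region" (400x640 bool, what is visible of it) and "centre" ([column, row] in pixels, amid what is visible of it).
- pinpoint(camera, target): "centre" ([column, row] in pixels: a listed point, or the origin of a listed thing).
The state is a dict: "time_s": time; "joints": joint angles; "dq": joint speeds; "tau": joint torques, N m; "eef_pos": TCP position; "ee_rot": TCP orientation; "force": force on the tool from outside, world axes, zero at the start; "wrist_torque": the same for the moment, N m; "grip_width": opening from 0.0 (shut) to 1.0 (fully open).
Only numpy, scipy, OpenCV 4.12 (cv2) and the standard library are available. Lean on these libraries where they do the work, as an engineer would, in place of code of your own. Each camera call takes 0.05 s, during which the arm holds its last target.

## Working session

There is one attempt and no reset: what is moved stays moved. The work goes in short steps, Python scripts to look and compute and a shell command to move; the robot and the scene stay as the last step left them, time stands still between calls to the robot, and variables do not carry over. Pictures are saved under pics/ and viewed, and the job is handed in when it is done.

```bash
mkdir -p pics; python3 - <<'E'
from rig import *
import cv2
for n in ("scene","top"):
    p,d=capture(n); cv2.imwrite(f"pics/{n}0.png",p[:,:,::-1])
    m=camera_model(n); print(n,{k:(v if k!="cam_to_world" else [[round(float(x),3) for x in r] for r in v]) for k,v in m.items()})
s=sense();print({k:s[k] for k in("time_s","eef_pos","ee_rot","force","grip_width")})
E
```

```text
scene {'fx': 445.9476172895606, 'fy': 445.9476172895606, 'cx': 319.6454773118884, 'cy': 199.70397807512427, 'dist_coeffs': array([-0.05606987,  0.        ,  0.        ,  0.        ,  0.        ]), 'cam_to_world': [[-0.286, -0.571, 0.769, 1633.15], [0.958, -0.16, 0.238, 244.205], [-0.013, 0.805, 0.593, 1000.0], [0.0, 0.0, 0.0, 1.0]]}
top {'fx': 472.1695675210537, 'fy': 472.1695675210537, 'cx': 327.45700771592936, 'cy': 201.12917217394644, 'dist_coeffs': array([-0.07267506,  0.        ,  0.        ,  0.        ,  0.        ]), 'cam_to_world': [[0.016, 0.996, -0.093, 427.083], [-1.0, 0.017, 0.011, -69.975], [0.012, 0.092, 0.996, 1506.592], [0.0, 0.0, 0.0, 1.0]]}
{'time_s': 0.1, 'eef_pos': array([ 191.1870211 , -488.70635368,  230.78407298]), 'ee_rot': array([-5.85386504e-04,  9.82676271e-01,  1.85329443e-01,  3.94368479e-05]), 'force': array([ 0.62328967,  0.37041804, -0.66913531]), 'grip_width': 1.0017074399591648}
```

View pics/scene0.png

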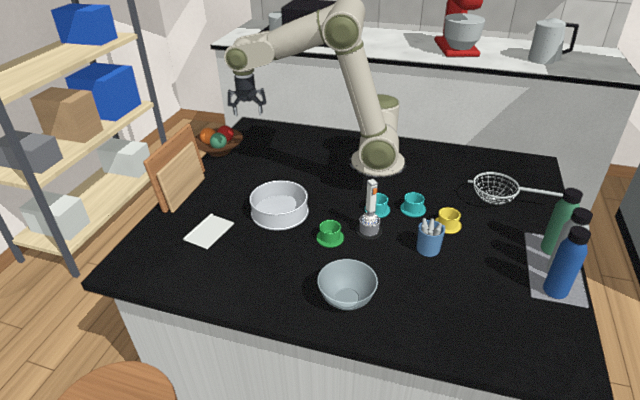

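View pics/top0.png

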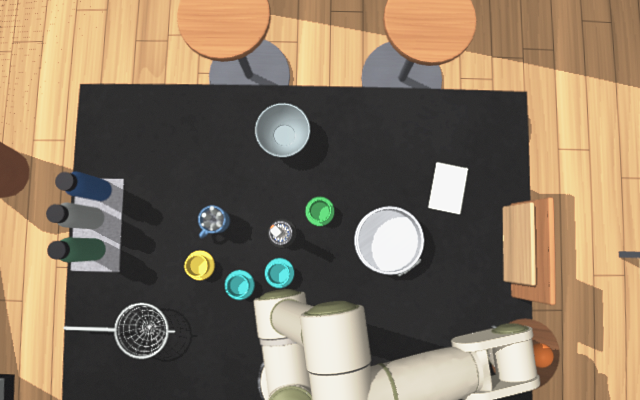

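Candidates of the caddy shape are: green (scene 330,234 / top 319,211), teal (379,206 and 413,205 / top 279,272 and 239,285), yellow (449,220 / top 199,265) and grey with the brush in it (370,225 / top 280,233). The grey one fits the colour described and holds the white-handled brush. I'll confirm it in a crop and measure it.

```bash
cat > h.py <<'E'
from rig import *
import numpy as np, cv2
def ray(n,px):
    m=camera_model(n); K=np.array([[m["fx"],0,m["cx"]],[0,m["fy"],m["cy"]],[0,0,1]])
    u=cv2.undistortPoints(np.array([[px]],float),K,np.array(m["dist_coeffs"]))[0,0]
    T=np.array(m["cam_to_world"]); d=T[:3,:3]@np.array([u[0],-u[1],-1.]); return T[:3,3],d
def tri(pa,pb,a="scene",b="top"):
    o1,d1=ray(a,pa);o2,d2=ray(b,pb)
    s=np.linalg.lstsq(np.stack([d1,-d2],1),o2-o1,rcond=None)[0]
    p,q=o1+s[0]*d1,o2+s[1]*d2
    return (p+q)/2,np.linalg.norm(p-q)
def atz(n,px,z):
    o,d=ray(n,px); return o+d*(z-o[2])/d[2]
def proj(n,P):
    m=camera_model(n); K=np.array([[m["fx"],0,m["cx"]],[0,m["fy"],m["cy"]],[0,0,1]])
    T=np.linalg.inv(np.array(m["cam_to_world"])); c=(T[:3,:3]@np.array(P,float).reshape(-1,3).T).T+T[:3,3]
    c=c*[1,-1,-1]
    return cv2.projectPoints(c.reshape(-1,1,3),np.zeros(3),np.zeros(3),K,np.array(m["dist_coeffs"]))[0][:,0]
def cloud(n,d,mask):
    r,c=np.nonzero(mask&(d>0)); m=camera_model(n);K=np.array([[m["fx"],0,m["cx"]],[0,m["fy"],m["cy"]],[0,0,1]])
    u=cv2.undistortPoints(np.stack([c,r],1).astype(float).reshape(-1,1,2),K,np.array(m["dist_coeffs"]))[:,0]
    z=d[r,c]; P=np.stack([u[:,0]*z,-u[:,1]*z,-z],1);T=np.array(m["cam_to_world"]);return P@T[:3,:3].T+T[:3,3],r,c
E
python3 - <<'E'
from h import *
P={n:capture(n) for n in("scene","top")}
a=P["scene"][0][165:245,330:420,::-1];b=P["top"][0][205:260,245:315,::-1]
a=cv2.resize(a,(450,400),interpolation=cv2.INTER_CUBIC);b=cv2.resize(b,(350,275),interpolation=cv2.INTER_CUBIC)
o=np.zeros((400,800,3),np.uint8);o[:,:450]=a;o[:275,450:]=b;cv2.imwrite("pics/crop0.png",o)
for t in("handle_top","grip","button_face","brush","caddy","tips_mug","bowl","cake_tin"):
    r={}
    for n in("scene","top"):
        q=pinpoint(n,t); r[n]=q; print(t,n,[(np.round(x["centre"],1).tolist(),round(x["p"],2)) for x in q[:3]])
    if r["scene"] and r["top"]:
        p,e=tri(r["scene"][0]["centre"],r["top"][0]["centre"]);print("   ",p.round(1),round(e,1))
print(sense()["time_s"])
E
```

```text
handle_top scene [([370.4, 189.2], 0.61), ([372.0, 182.6], 0.51)]
handle_top top [([272.4, 226.2], 0.61)]
    [478.3  62.3 186.9] 12.2
grip scene [([370.0, 187.2], 0.61)]
grip top [([276.0, 237.5], 0.69)]
    [446.9  54.2 172. ] 9.6
button_face scene [([372.4, 191.6], 0.34)]
button_face top []
brush scene [([369.1, 230.4], 0.71), ([376.5, 194.4], 0.39)]
brush top [([280.8, 230.3], 0.71)]
    [471.2  60.    9.1] 0.0
caddy scene [([332.2, 237.1], 0.89), ([445.2, 225.9], 0.81), ([413.3, 210.5], 0.76)]
caddy top [([238.0, 282.4], 0.82), ([200.3, 265.3], 0.82), ([279.6, 272.1], 0.67)]
    [366.6  58.  -58.9] 313.1
tips_mug scene []
tips_mug top [([219.0, 218.8], 0.67), ([448.2, 188.2], 0.58)]
bowl scene [([342.9, 298.6], 0.61)]
bowl top [([285.9, 133.0], 0.67)]
    [786.5  49.9   5.7] 3.9
cake_tin scene [([274.3, 212.2], 0.64)]
cake_tin top [([391.0, 238.4], 0.63)]
    [ 451.9 -293.4   -1.2] 4.5
1.0
```

View pics/crop0.png

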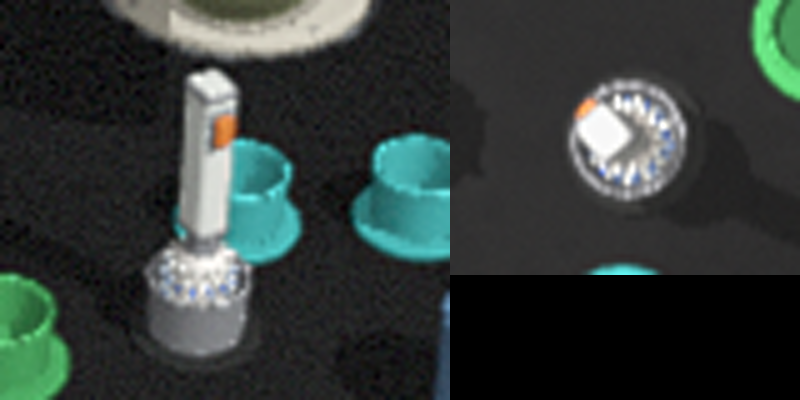

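The crop confirms the grey caddy holding the white-handled brush. The orange button faces upper left in the top view, towards +x+y. Next I'll measure its axis and yaw precisely from depth and colour.

```bash
python3 - <<'E'
from h import *
S,Ds=capture("scene");T,Dt=capture("top")
m=np.zeros((400,640),bool);m[215:250,260:300]=1
X,r,c=cloud("top",Dt,m); k=X[:,2]>185
print("top face n",k.sum(),X[k].mean(0).round(1),np.median(X[k,2]).round(1))
rect=cv2.minAreaRect(X[k,:2].astype(np.float32));print(rect)
for n,I,D,box in(("scene",S,Ds,(165,245,350,395)),("top",T,Dt,(215,250,260,300))):
    J=I.astype(int);o=(J[...,0]-J[...,2]>70)&(J[...,0]-J[...,1]>40);b=np.zeros_like(o);b[box[0]:box[1],box[2]:box[3]]=1;o&=b
    Y,r,c=cloud(n,D,o);w=(J[...,0]-J[...,2])*o
    rr,cc=np.nonzero(o);print(n,"orange",o.sum(),(cc*w[rr,cc]).sum()/w.sum(),(rr*w[rr,cc]).sum()/w.sum(),Y.mean(0).round(1),np.median(Y,0).round(1))
m=np.zeros((400,640),bool);m[176:208,362:382]=1
Y,r,c=cloud("scene",Ds,m); k=(abs(Y[:,0]-465)<45)&(abs(Y[:,1]-62)<35)&(Y[:,2]>120)&(Y[:,2]<200)
Y=Y[k];print("scene handle",len(Y),Y.min(0).round(),Y.max(0).round())
for z in range(120,200,16):
    q=Y[(Y[:,2]>=z)&(Y[:,2]<z+16)];print(z,len(q),q.mean(0).round(1))
m=np.zeros((400,640),bool);m[215:250,260:300]=1
# caddy rim ring in top
k=(X[:,2]>35)&(X[:,2]<75);print("caddy/head",cv2.minEnclosingCircle(X[k,:2].astype(np.float32)),X[k].mean(0))
for i in np.nonzero(Dt[218:246,262:298].any())[0][:0]:pass
print(np.array2string(np.where(Dt[220:240:1,266:290]>0,1506-Dt[220:240,266:290],0).astype(int)))
E
```

```text
top face n 102 [463.   58.4 204.1] 204.6
((463.6354064941406, 59.4039192199707), (33.09405517578125, 23.47202491760254), 45.6020622253418)
scene orange 22 374.48456057007127 190.5914489311164 [476.9  69.4 181.8] [476.6  69.4 181.8]
top orange 8 271.719836400818 226.07055214723925 [479.5  76.8 125.1] [478.8  70.4 188.3]
scene handle 190 [458.  40. 120.] [484.  74. 200.]
120 35 [471.5  58.3 128.5]
136 38 [473.4  58.5 144.3]
152 34 [472.9  57.1 159.6]
168 42 [475.1  58.7 177.3]
184 41 [473.4  59.8 191.8]
caddy/head ((462.0779724121094, 58.4015007019043), 35.43611526489258) [460.33896363  54.3858651   53.43987771]Traceback (most recent call last):
  File "<stdin>", line 19, in <module>
    return _wrapfunc(a, 'nonzero')
    return bound(*args, **kwds)
ValueError: Calling nonzero on 0d arrays is not allowed. Use np.atleast_1d(scalar).nonzero() instead. If the context of this error is of the form `arr[nonzero(cond)]`, just use `arr[cond]`.
```

```bash
cat > fit.py <<'E'
from h import *
from scipy.optimize import minimize
F=8
def hull(n,P,org,shape):
    q=((proj(n,P)-org+0.5)*F).astype(np.float32); im=np.zeros((shape[0]*F,shape[1]*F),np.uint8)
    cv2.fillConvexPoly(im,cv2.convexHull(np.round(q).astype(np.int32)),1); return im
def boxp(x,y,yaw,ax,ay,az):
    c,s=np.cos(yaw),np.sin(yaw)
    return np.array([[x+c*a-s*b,y+s*a+c*b,z] for a in ax for b in ay for z in az])
def fit(ztop,x0,obs,win,pr=None,zb=None):
    def syn(n,p,off):
        x,y,yaw=p;org=np.array(win[n][:2]);sh=(win[n][3],win[n][2])
        z=ztop-28
        h=hull(n,boxp(x,y,yaw,(-14,14),(-12,12),(zb or ztop-120,ztop)),org-off,sh)
        b=hull(n,boxp(x,y,yaw,(14,20),(-6.5,6.5),(z-11,z+11)),org-off,sh)
        hid=b.astype(bool)
        # button visible where handle doesn't occlude: facing the camera -> on top for scene; for top, handle top face occludes
        if n=="top": hid&=~h.astype(bool)
        w=h.astype(float);w[hid]=0;f=lambda a:a.astype(float).reshape(sh[0],F,sh[1],F).mean((1,3))
        return f(w),f(hid)
    def cost(v):
        e=0
        for i,n in enumerate(obs):
            off=v[3+2*i:5+2*i]; w,o=syn(n,v[:3],off)
            ow,oo,wt=obs[n]; e+=(wt*(w-ow)**2).sum()+3*(wt*(o-oo)**2).sum()+2*(off**2).sum()
        return e
    best=None
    for yaw in np.arange(0.3,1.2,0.15):
        r=minimize(cost,[x0[0],x0[1],yaw]+[0]*4,method="Nelder-Mead",options=dict(initial_simplex=np.array([[x0[0],x0[1],yaw,0,0,0,0]]+[[x0[0]+4*(i==0),x0[1]+4*(i==1),yaw+.15*(i==2)]+[0.7*(i==j) for j in range(3,7)] for i in range(7)]),maxiter=600))
        if best is None or r.fun<best.fun:best=r
        print(round(yaw,2),round(r.fun,2),r.x.round(2))
    return best
E
python3 - <<'E'
from fit import *
I={n:capture(n)[0].astype(float) for n in("scene","top")}
win={"scene":(358,170,28,40),"top":(262,218,26,24)}
obs={}
for n in I:
    x,y,w,h=win[n];J=I[n][y:y+h,x:x+w]
    o=np.clip((J[...,0]-J[...,2])/150,0,1)
    print(n,(J[...,0]-J[...,2]).max())
    g=J.min(2); wh=np.clip((g-60)/110,0,1)*(1-o)
    wt=np.ones((h,w))
    if n=="scene": wt[33:]=0    # below: exclude head
    if n=="top":
        # head bristles on lower right excluded: only trust z by depth
        from rig import *
    obs[n]=(wh,o,wt)
_,D=capture("top")
x,y,w,h=win["top"];d=D[y:y+h,x:x+w]; Hgt=1506-d
wt=((Hgt>150)|(d==0)|(Hgt<25)).astype(float)
a=(Hgt>150)&(d>0)
obs["top"]=(obs["top"][0]*1.0,obs["top"][1],np.where(Hgt<150,0.0,1.0)+0.0)
# white mask from depth for top where low
obs["top"]=(np.where(a,np.clip(1-obs["top"][1],0,1),0),obs["top"][1],np.ones((h,w)))
b=fit(207,(463,59),obs,win,zb=100)
print(b.x,b.fun)
for n in I: 
    x,y,w,h=win[n];J=I[n][y:y+h,x:x+w,::-1].astype(np.uint8);J=cv2.resize(J,None,fx=14,fy=14,interpolation=cv2.INTER_NEAREST)
    off=b.x[3:5] if n=="scene" else b.x[5:7]
    for P,col in((boxp(*b.x[:3],(-14,14),(-12,12),(100,207)),(0,0,255)),(boxp(*b.x[:3],(14,20),(-6.5,6.5),(168,190)),(0,255,0))):
        q=((proj(n,P)+off-[x,y]+.5)*14).astype(np.float32);cv2.polylines(J,[cv2.convexHull(q).astype(np.int32)],True,col,1)
    cv2.imwrite(f"pics/fit_{n}.png",J)
E
```

```text
scene 159.0
top 158.0
0.3 138.48 [ 4.620e+02  5.896e+01  6.600e-01 -2.300e-01 -6.000e-02 -5.500e-01
 -2.800e-01]Traceback (most recent call last):
  File "<stdin>", line 23, in <module>
  File "fit.py", line 29, in fit
    r=minimize(cost,[x0[0],x0[1],yaw]+[0]*4,method="Nelder-Mead",options=dict(initial_simplex=np.array([[x0[0],x0[1],yaw,0,0,0,0]]+[[x0[0]+4*(i==0),x0[1]+4*(i==1),yaw+.15*(i==2)]+[0.7*(i==j) for j in range(3,7)] for i in range(7)]),maxiter=600))
    res = _minimize_neldermead(fun, x0, args, callback, bounds=bounds,
                               **options)
    fxr = func(xr)
    fx = function(np.copy(x), *(wrapper_args + args))
  File "fit.py", line 24, in cost
    off=v[3+2*i:5+2*i]; w,o=syn(n,v[:3],off)
                            ~~~^^^^^^^^^^^^^
  File "fit.py", line 15, in syn
    b=hull(n,boxp(x,y,yaw,(14,20),(-6.5,6.5),(z-11,z+11)),org-off,sh)
  File "fit.py", line 5, in hull
    q=((proj(n,P)-org+0.5)*F).astype(np.float32); im=np.zeros((shape[0]*F,shape[1]*F),np.uint8)
        ~~~~^^^^^
  File "h.py", line 15, in proj
    m=camera_model(n); K=np.array([[m["fx"],0,m["cx"]],[0,m["fy"],m["cy"]],[0,0,1]])
ValueError: time passes only in moves, steps and waits
```

```bash
sed -i '2a _C={}\n_cm=camera_model\ndef camera_model(n):\n    if n not in _C:_C[n]=_cm(n)\n    return _C[n]' h.py
python3 - <<'E'
from fit import *
I={};D={}
for n in("scene","top"):
    a,D[n]=capture(n);I[n]=a.astype(float)
np.savez("first.npz",s=I["scene"],t=I["top"],ds=D["scene"],dt=D["top"])
win={"scene":(358,170,28,40),"top":(262,218,26,24)}
obs={}
for n in I:
    x,y,w,h=win[n];J=I[n][y:y+h,x:x+w]
    o=np.clip((J[...,0]-J[...,2])/150,0,1);wh=np.clip((J.min(2)-60)/110,0,1)*(1-o);wt=np.ones((h,w))
    if n=="scene": wt[33:]=0
    else:
        d=D[n][y:y+h,x:x+w];a=(1506-d>150)&(d>0);wh=np.where(a,np.clip(1-o,0,1),0)
    obs[n]=(wh,o,wt)
b=fit(207,(463,59),obs,win,zb=100)
print(b.x,b.fun)
for n in I: 
    x,y,w,h=win[n];J=I[n][y:y+h,x:x+w,::-1].astype(np.uint8);J=cv2.resize(J,None,fx=14,fy=14,interpolation=cv2.INTER_NEAREST)
    off=b.x[3:5] if n=="scene" else b.x[5:7]
    for P,col in((boxp(*b.x[:3],(-14,14),(-12,12),(100,207)),(0,0,255)),(boxp(*b.x[:3],(14,20),(-6.5,6.5),(168,190)),(0,255,0))):
        q=((proj(n,P)+off-[x,y]+.5)*14).astype(np.float32);cv2.polylines(J,[cv2.convexHull(q).astype(np.int32)],True,col,1)
    cv2.imwrite(f"pics/fit_{n}.png",J)
print(sense()["time_s"])
E
python3 -c "
import cv2,numpy as np
a=cv2.imread('pics/fit_scene.png');b=cv2.imread('pics/fit_top.png');o=np.zeros((560,780,3),np.uint8);o[:a.shape[0],:a.shape[1]]=a;o[:b.shape[0],400:400+b.shape[1]]=b;cv2.imwrite('pics/fit.png',o)"
```

```text
0.3 137.69 [ 4.620e+02  5.896e+01  6.600e-01 -2.300e-01 -6.000e-02 -5.500e-01
 -2.800e-01]
0.45 136.84 [ 4.6285e+02  5.9010e+01  6.9000e-01 -1.3000e-01 -2.4000e-01 -2.9000e-01
 -1.0000e-02]
0.6 136.57 [ 4.6349e+02  5.9130e+01  6.9000e-01 -1.7000e-01 -2.2000e-01 -3.3000e-01
  8.0000e-02]
0.75 137.49 [ 4.6396e+02  5.9290e+01  7.0000e-01 -1.0000e-01 -2.8000e-01 -2.6000e-01
  1.7000e-01]
0.9 137.85 [ 4.6504e+02  5.8570e+01  7.0000e-01  6.0000e-02 -4.5000e-01 -5.0000e-01
  7.2000e-01]
1.05 142.02 [ 4.6567e+02  5.9170e+01  7.0000e-01 -9.0000e-02 -3.0000e-01 -3.1000e-01
  9.4000e-01]
[ 4.63493699e+02  5.91279131e+01  6.90894021e-01 -1.67338934e-01
 -2.22797935e-01 -3.25664277e-01  7.95986100e-02] 136.57083882052322
1.35
```

View pics/fit.png

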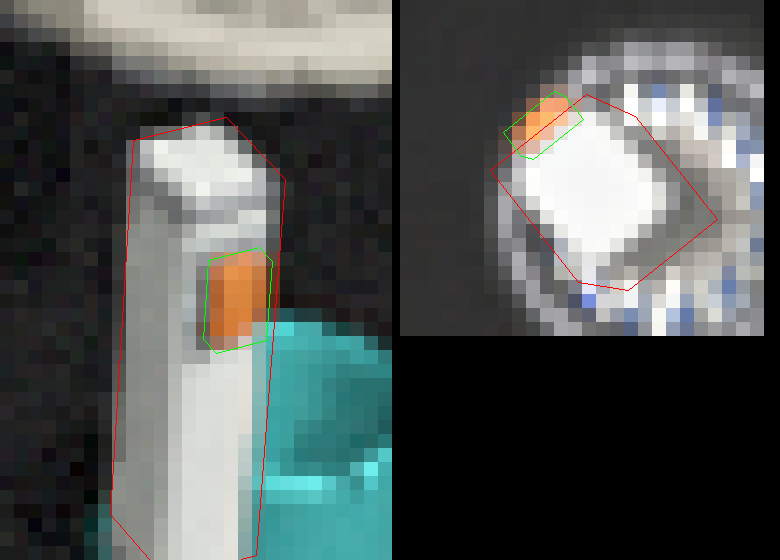

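Fit: handle axis at (463.5, 59.1), yaw about 0.69 rad (39.5°), top face seen at z≈205 against 207 in the text. All of this is consistent. I'll approach above the brush, turning +108° so the jaws line up with the button axis.

```bash
python3 -m crank '{"dp":[[1.94,3.91,0.28],[1.94,3.91,0.28],[1.94,3.91,0.28],[1.94,3.91,0.28],[1.94,3.91,0.28],[1.94,3.91,0.28],[1.94,3.91,0.28]],"delta_rot":[[0,0,7.73],[0,0,7.73],[0,0,7.73],[0,0,7.73],[0,0,7.73],[0,0,7.73],[0,0,7.73]],"claw":[0,0,0,0,0,0,0]}' 30; python3 -m crank '{"dp":[[1.94,3.91,0.28],[1.94,3.91,0.28],[1.94,3.91,0.28],[1.94,3.91,0.28],[1.94,3.91,0.28],[1.94,3.91,0.28],[1.94,3.91,0.28],[0,0,0],[0,0,0]],"delta_rot":[[0,0,7.73],[0,0,7.73],[0,0,7.73],[0,0,7.73],[0,0,7.73],[0,0,7.73],[0,0,7.73],[0,0,0],[0,0,0]],"claw":[0,0,0,0,0,0,0,0,0]}'
python3 - <<'E'
from h import *
from scipy.spatial.transform import Rotation as R
s=sense();w=s["ee_rot"];r=R.from_quat([*w[1:],w[0]]).as_matrix()
print(s["time_s"],s["eef_pos"],r.round(3).tolist(),np.degrees(np.arctan2(r[1,1],r[0,1])),s["joints"].round(3),s["force"],s["grip_width"])
E
```

```text
time_s: 2.05
eef_pos: [327.4, -213.6, 251.2]
ee_rot: [0.0, 0.789, 0.614, 0.0]
force: [1.5, -0.8, -0.2]
grip_width: 1.001
time_s: 2.95
eef_pos: [462.7, 58.9, 270.3]
ee_rot: [-0.0, 0.426, 0.905, -0.0]
force: [-0.2, -0.7, 0.3]
grip_width: 1.001
2.95 [462.7075262   58.8628732  270.27431287] [[-0.638, 0.77, -0.001], [0.77, 0.638, -0.0], [0.0, -0.001, -1.0]] 39.623514830052564 [-0.125  0.155  1.595 -0.     1.392 -0.817] [-0.21445338 -0.74746009  0.29101788] 1.0012098587677178
```

```bash
python3 -m crank '{"dp":[[0.08,0.02,-2.5],[0,0,-3],[0,0,-3],[0,0,-2.5],[0,0,0],[0,0,0]],"delta_rot":[[0,0,0],[0,0,0],[0,0,0],[0,0,0],[0,0,0],[0,0,0]],"claw":[0,0,0,0,0,0]}'
python3 - <<'E'
from h import *
S,_=capture("scene");T,_=capture("top")
a=cv2.resize(S[140:240,320:420,::-1],(400,400),interpolation=cv2.INTER_CUBIC);b=cv2.resize(T[180:280,230:330,::-1],(400,400),interpolation=cv2.INTER_CUBIC)
cv2.imwrite("pics/pre.png",np.hstack([a,b]))
E
```

```text
time_s: 3.55
eef_pos: [463.8, 57.7, 161.4]
ee_rot: [0.0, 0.427, 0.904, 0.0]
force: [0.4, 0.2, 0.8]
grip_width: 0.998
```

View pics/pre.png

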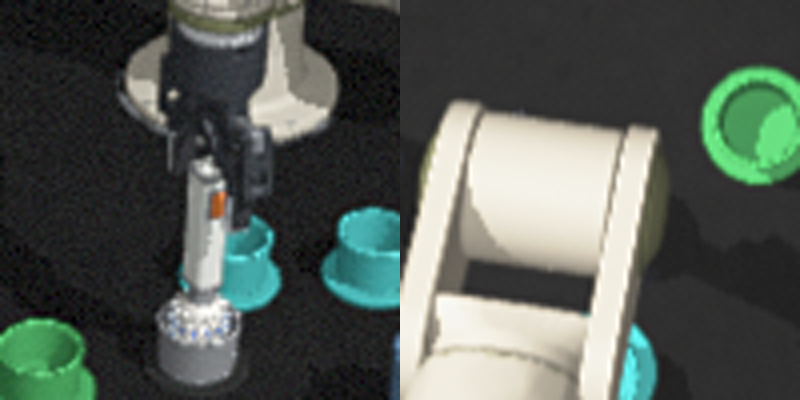

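```bash
python3 - <<'E'
from h import *
c=np.array([463.8,57.7]);u=np.array([.77,.637])
for k in(-57,-43,0,43,57):
    print(k,((proj("scene",[*(c+k*u),174])[0]-[320,140])*4).round(), (proj("scene",[*(c+k*u),215])[0]-[320,140]).dot(4).round())
E
```

```text
-57 [173. 163.] [176. 121.]
-43 [181. 171.] [184. 129.]
0 [206. 199.] [209. 156.]
43 [232. 227.] [236. 184.]
57 [241. 237.] [245. 194.]
```

The picture shows the handle (205,200 in the left crop) midway between the fingers (about 180 and 240), as projected. The orange button faces the front finger. Squeeze.

```bash
python3 -m crank '{"dp":[[0,0,0],[0,0,0],[0,0,0],[0,0,0],[0,0,0],[0,0,0],[0,0,0],[0,0,0]],"delta_rot":[[0,0,0],[0,0,0],[0,0,0],[0,0,0],[0,0,0],[0,0,0],[0,0,0],[0,0,0]],"claw":[255,255,255,255,255,255,255,255]}' 30
python3 -m crank '{"dp":[[0,0,0],[0,0,0],[0,0,0],[0,0,0]],"delta_rot":[[0,0,0],[0,0,0],[0,0,0],[0,0,0]],"claw":[255,255,255,255]}' 30
```

```text
time_s: 4.45
eef_pos: [463.6, 58.5, 160.9]
ee_rot: [0.0, 0.426, 0.905, -0.0]
force: [-2.2, -1.2, 5.6]
grip_width: 0.325
time_s: 4.85
eef_pos: [463.6, 58.5, 160.9]
ee_rot: [0.0, 0.426, 0.905, -0.0]
force: [-1.8, -1.2, 5.6]
grip_width: 0.328
```

Width 27.9 mm, so the button is flush. Now draw the handle up, slowly near the end.

```bash
python3 -m crank '{"dp":[[0,0,0.5],[0,0,0.9],[0,0,1],[0,0,1],[0,0,1],[0,0,1],[0,0,0.9],[0,0,0.7],[0,0,0],[0,0,0]],"delta_rot":[[0,0,0],[0,0,0],[0,0,0],[0,0,0],[0,0,0],[0,0,0],[0,0,0],[0,0,0],[0,0,0],[0,0,0]],"claw":[255,255,255,255,255,255,255,255,255,255]}' 30
python3 - <<'E'
from h import *
S,_=capture("scene")
cv2.imwrite("pics/lift.png",cv2.resize(S[130:240,320:420,::-1],(500,550),interpolation=cv2.INTER_CUBIC));s=sense();print(s["eef_pos"],s["force"],s["grip_width"])
E
```

```text
time_s: 5.85
eef_pos: [463.8, 58.6, 230.7]
ee_rot: [0.0, 0.426, 0.905, 0.0]
force: [-0.1, 0.0, 0.3]
grip_width: 0.327
[463.79044193  58.66584985 230.51104955] [-0.06744482  0.1514987  -0.24933851] 0.3251563562355835
```

View pics/lift.png

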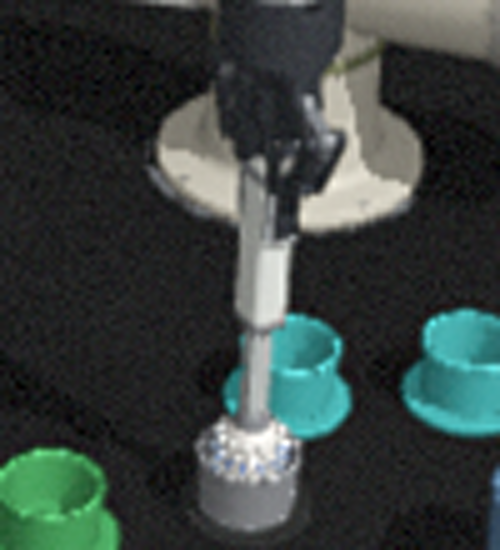

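The handle has slid up, the stem is exposed (255,380) and the head is still in the caddy (245,460). Creep to the second stop.

```bash
python3 -m crank '{"dp":[[0,0,0.2],[0,0,0.2],[0,0,0.1],[0,0,0],[0,0,0]],"delta_rot":[[0,0,0],[0,0,0],[0,0,0],[0,0,0],[0,0,0]],"claw":[255,255,255,255,255]}' 30
python3 - <<'E'
from h import *
s=sense();print(s["eef_pos"],s["force"])
E
python3 -m crank '{"dp":[[0,0,0.05],[0,0,0],[0,0,0]],"delta_rot":[[0,0,0],[0,0,0],[0,0,0]],"claw":[255,255,255]}' 30
```

```text
time_s: 6.4
eef_pos: [463.6, 58.6, 235.6]
ee_rot: [0.0, 0.426, 0.905, 0.0]
force: [0.5, 0.4, 0.7]
grip_width: 0.332
[463.64164639  58.62468451 235.61556538] [0.49583294 0.38963881 0.66824199]
time_s: 6.7
eef_pos: [463.6, 58.7, 236.0]
ee_rot: [0.0, 0.426, 0.905, 0.0]
force: [0.6, -0.5, -2.2]
grip_width: 0.331
```

```bash
python3 -m crank '{"dp":[[0,0,0.05],[0,0,0]],"delta_rot":[[0,0,0],[0,0,0]],"claw":[255,255]}' 30; python3 -m crank '{"dp":[[0,0,0]],"delta_rot":[[0,0,0]],"claw":[255]}' 30
```

```text
time_s: 6.9
eef_pos: [463.6, 58.6, 236.5]
ee_rot: [-0.0, 0.426, 0.905, -0.0]
force: [0.9, 0.3, -0.8]
grip_width: 0.33
time_s: 7.0
eef_pos: [463.6, 58.7, 236.5]
ee_rot: [0.0, 0.426, 0.905, 0.0]
force: [-0.0, 0.5, -1.3]
grip_width: 0.33
```

Drawn about 75.6 mm. Release and check.

```bash
python3 -m crank '{"dp":[[0,0,0],[0,0,0],[0,0,0],[0,0,0],[0,0,0],[0,0,0],[0,0,0]],"delta_rot":[[0,0,0],[0,0,0],[0,0,0],[0,0,0],[0,0,0],[0,0,0],[0,0,0]],"claw":[150,120,60,0,0,0,0]}' 30
python3 - <<'E'
from h import *
S,_=capture("scene")
J=S.astype(int);o=(J[...,0]-J[...,2]>70)&(J[...,0]-J[...,1]>40);o[:,:350]=0;o[:,395:]=0;o[:140]=0;o[200:]=0
print(o.sum(),np.argwhere(o).mean(0))
cv2.imwrite("pics/rel.png",cv2.resize(S[140:240,330:410,::-1],(480,600),interpolation=cv2.INTER_CUBIC))
u=np.array([.771,.637]);c=np.array([463.5,59.1])
for z in (217,254.5,255):print(z,proj("scene",[*(c+20*u),z]),proj("scene",[*(c+14*u),z]))
E
```

```text
time_s: 7.7
eef_pos: [463.6, 58.6, 236.5]
ee_rot: [-0.0, 0.426, 0.905, -0.0]
force: [0.5, 0.2, -0.8]
grip_width: 1.005
20 [170.85 375.75]
217 [[375.82651745 181.78518717]] [[374.90320504 180.80555566]]
254.5 [[376.5700502  171.68604819]] [[375.62927008 170.72350465]]
255 [[376.58010258 171.54921296]] [[375.63908565 170.5869091 ]]
```

View pics/rel.png

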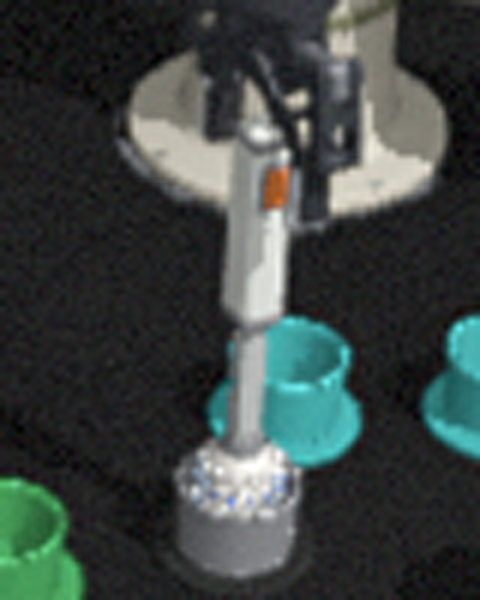

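Orange button seen out at (375.8,170.9), which fits z≈255 and a 76 mm draw. Next turn 90° about the handle, drop a little below the button and grip the plain sides.

```bash
python3 -m crank '{"dp":[[0,0,0],[0,0,0],[0,0,0],[0,0,0],[0,0,0],[0,0,0],[0,0,0],[0,0,0],[0,0,0],[0,0,0]],"delta_rot":[[0,0,-8.2],[0,0,-8.2],[0,0,-8.2],[0,0,-8.2],[0,0,-8.2],[0,0,-8.2],[0,0,-8.2],[0,0,-8.2],[0,0,-8.2],[0,0,-8.2]],"claw":[0,0,0,0,0,0,0,0,0,0]}'
python3 -m crank '{"dp":[[0,0,0],[-0.15,-0.12,-0.7],[0,0,-0.8],[0,0,0],[0,0,0]],"delta_rot":[[0,0,-8.1],[0,0,0],[0,0,0],[0,0,0],[0,0,0]],"claw":[0,0,0,0,0]}'
python3 - <<'E'
from h import *
from scipy.spatial.transform import Rotation as R
s=sense();w=s["ee_rot"];r=R.from_quat([*w[1:],w[0]]).as_matrix()
print(s["eef_pos"],np.degrees(np.arctan2(r[1,1],r[0,1])),r[:,2])
S,_=capture("scene")
cv2.imwrite("pics/rot.png",cv2.resize(S[140:240,330:410,::-1],(480,600),interpolation=cv2.INTER_CUBIC))
E
```

```text
time_s: 8.75
eef_pos: [463.6, 58.6, 236.5]
ee_rot: [0.0, 0.916, 0.401, -0.0]
force: [-1.4, 0.5, -0.1]
grip_width: 0.998
time_s: 9.25
eef_pos: [462.0, 57.5, 221.2]
ee_rot: [-0.0, 0.941, 0.339, -0.0]
force: [0.6, -0.2, 0.3]
grip_width: 1.001
[462.01577305  57.45572529 221.24461393] -50.42749558634347 [-5.65005062e-04  9.56263109e-05 -9.99999836e-01]
```

View pics/rot.png

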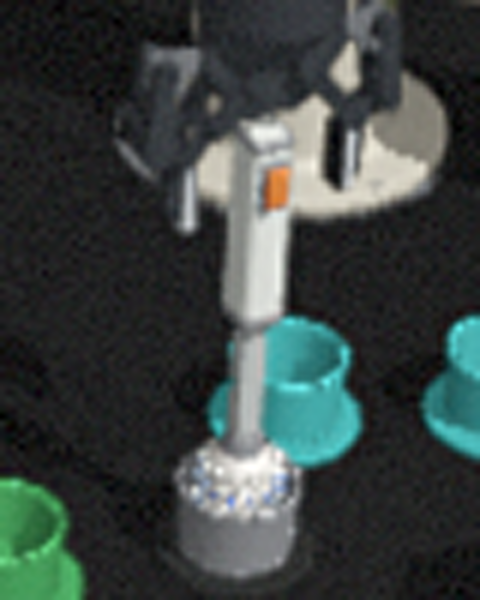

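The fingers now straddle the plain sides at (185,200) and (345,150), the handle stands between them, and the button (275,185) faces free air. Close.

```bash
python3 -m crank '{"dp":[[0,0,0],[0,0,0],[0,0,0],[0,0,0],[0,0,0],[0,0,0],[0,0,0],[0,0,0],[0,0,0]],"delta_rot":[[0,0,0],[0,0,0],[0,0,0],[0,0,0],[0,0,0],[0,0,0],[0,0,0],[0,0,0],[0,0,0]],"claw":[255,255,255,255,255,255,255,255,255]}' 40
python3 -m crank '{"dp":[[0,0,-0.1],[0,0,0],[0,0,0]],"delta_rot":[[0,0,0],[0,0,0],[0,0,0]],"claw":[255,255,255]}' 40
python3 -m crank '{"dp":[[0,0,-0.1],[0,0,0],[0,0,0]],"delta_rot":[[0,0,0],[0,0,0],[0,0,0]],"claw":[255,255,255]}' 40
```

```text
time_s: 10.2
eef_pos: [462.1, 57.4, 221.5]
ee_rot: [0.0, 0.941, 0.338, 0.0]
force: [0.9, -0.9, 0.9]
grip_width: 0.277
time_s: 10.5
eef_pos: [462.1, 57.4, 220.5]
ee_rot: [0.0, 0.941, 0.338, 0.0]
force: [0.7, -1.1, 0.3]
grip_width: 0.28
time_s: 10.8
eef_pos: [462.3, 57.4, 220.3]
ee_rot: [0.0, 0.941, 0.338, 0.0]
force: [-0.6, -0.7, 7.5]
grip_width: 0.275
```

Width 23.5 mm means the plain sides are held. A 2 mm push down raised 7.5 N, so the handle is latched (free sliding would give about 1.3 N). Lift.

```bash
python3 -m crank '{"dp":[[0,0,0.4],[0,0,1],[0,0,1.5],[0,0,1.5],[0,0,1.5],[0,0,1.5],[0,0,1.5],[0,0,1.5],[0,0,1.5],[0,0,1.3]],"delta_rot":[[0,0,0],[0,0,0],[0,0,0],[0,0,0],[0,0,0],[0,0,0],[0,0,0],[0,0,0],[0,0,0],[0,0,0]],"claw":[255,255,255,255,255,255,255,255,255,255]}' 40
python3 -m crank '{"dp":[[0,0,1],[0,0,0.6],[0,0,0],[0,0,0],[0,0,0]],"delta_rot":[[0,0,0],[0,0,0],[0,0,0],[0,0,0],[0,0,0]],"claw":[255,255,255,255,255]}' 40
python3 - <<'E'
from h import *
S,_=capture("scene");T,_=capture("top")
J=S.astype(int);o=(J[...,0]-J[...,2]>70)&(J[...,0]-J[...,1]>40);o[:,:350]=0;o[:,395:]=0;o[:100]=0;o[210:]=0
print(o.sum(),np.argwhere(o).mean(0))
cv2.imwrite("pics/up.png",cv2.resize(S[100:240,320:420,::-1],(428,600),interpolation=cv2.INTER_CUBIC))
cv2.imwrite("pics/upS.png",S[:,:,::-1]);cv2.imwrite("pics/upT.png",T[:,:,::-1])
u=np.array([.771,.637]);c=np.array([463.5,59.1])
dz=sense()["eef_pos"][2]-221.2;print(dz)
for z in (10,75,163,283):print(z,(proj("scene",[*c,z+dz])[0]-[320,100])*4.28)
print(proj("scene",[*(c+20*u),255+dz]))
E
```

```text
time_s: 11.8
eef_pos: [461.8, 57.6, 352.4]
ee_rot: [-0.0, 0.941, 0.338, -0.0]
force: [0.7, -0.3, -3.5]
grip_width: 0.277
time_s: 12.3
eef_pos: [461.9, 57.5, 366.9]
ee_rot: [-0.0, 0.941, 0.338, -0.001]
force: [-0.1, -0.6, -4.3]
grip_width: 0.281
29 [128.51724138 379.06896552]
145.85756856435808
10 [221.23904582 403.44080908]
75 [226.15944043 331.80825291]
163 [233.19830986 228.42892875]
283 [243.55356576  74.32419109]
[[379.67696322 129.00583759]]
```

View pics/up.png

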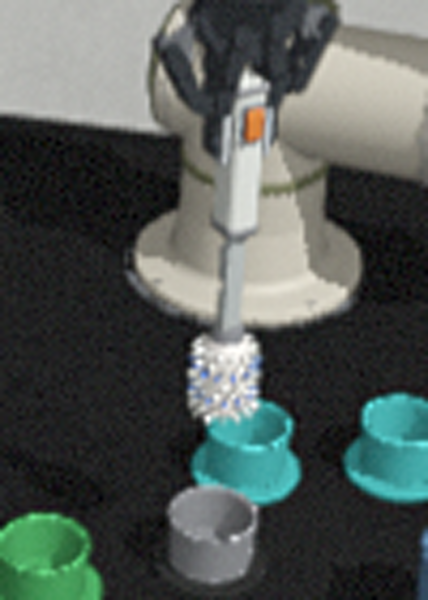

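View pics/upT.png

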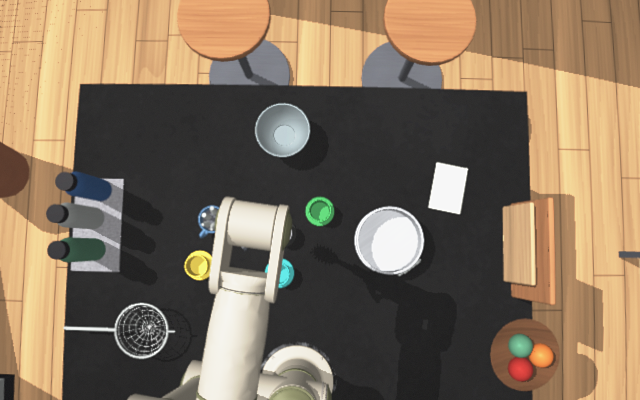

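View pics/upS.png

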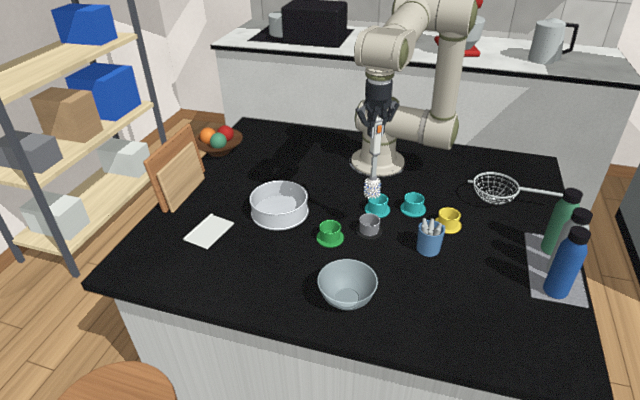

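The raised brush matches the model projection at full length: handle end about row 230 (predicted 228), head about 340–415. It is upright, the button shows orange at (255,125), and the head is well above the empty caddy (210,540). The other things haven't moved. I'll settle briefly, then hand in.

```bash
python3 -m crank '{"dp":[[0,0,0],[0,0,0],[0,0,0],[0,0,0],[0,0,0]],"delta_rot":[[0,0,0],[0,0,0],[0,0,0],[0,0,0],[0,0,0]],"claw":[255,255,255,255,255]}' 40
python3 - <<'E'
from h import *
S,_=capture("scene");J=S.astype(int);o=(J[...,0]-J[...,2]>70)&(J[...,0]-J[...,1]>40);o[:,:350]=0;o[:,395:]=0;o[:100]=0;o[210:]=0
print(o.sum(),np.argwhere(o).mean(0),sense()["grip_width"],sense()["force"],abs(sense()["dq"]).max())
print(finish_job())
E
```

```text
time_s: 12.9
eef_pos: [462.1, 57.5, 367.5]
ee_rot: [0.0, 0.941, 0.338, 0.0]
force: [0.1, 1.1, -3.1]
grip_width: 0.275
30 [128.4        379.03333333] 0.2794088229855339 [ 0.31946806  0.15165469 -3.50988763] 0.0017469798789464634
the job is handed in; nothing more can be done
None
```

The brush is extended to the second stop, locked, and held upright by the plain sides of its handle. The bristles are about 100 mm above the caddy rim. I handed the job in at about 13 s of the 42 s allowed, and `finish_job()` gives no verdict.

I squeezed the orange button flush and drew the handle up about 75.6 mm in one pull, past the first stop. I then released the button, turned the gripper 90°, gripped the plain sides and lifted about 146 mm.

**Last checks:**
- **Latch:** a 2 mm push down after regripping met 7.5 N, where free sliding would give about 1.3 N.
- **Length:** the parts in the scene picture match the full-length projection to within about 2 pixels (roughly 7 mm).
- **Button:** it shows orange and uncovered. The picture is too coarse to measure how far it stands out, so "button out" rests mainly on the latch test.
- **Grip and steadiness:** the grip is 23.5 mm across, matching the plain sides, the wrist carries 3 to 4 N, and the arm is still.
- **Other things:** by eye, the other things on the bench look unmoved. The arm partly hides the mug in the top view.

No check failed or disagreed.

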